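# Hang the thermometer in the chilled topping cabinet

## Task

Slide the cover of the chilled topping cabinet fully open, reach through the opening and hang the blue thermometer by its loop on the hook inside, then slide the cover fully shut again. Nothing may touch the black frame of the opening on the way in or out, press the thermometer against the hook or anything else of the cabinet only gently (the thin hook bends above about 20 N), and leave the pepper mill and the timer where they are.

Things in the scene. Friction and masses are not known exactly. Their poses are not given: they have to be found in the camera images.
- cabinet: Stainless chilled topping cabinet, 170 (x) x 400 (y) x 190 mm high, fixed. Origin: centre of its underside; x points away from the robot at yaw 0, y along its length to the left. The opening is over the cold well in its right (-y) part (128 x 200 mm inside, floor 35 mm above the worktop); the cover parks over the left part.
- frame: Black collar round the opening, 12 mm wide and 16 mm high, top flush with the cabinet's top; must not be touched. Its origin is that of the cabinet; its opening is 84 mm (cabinet x) by 176 mm (cabinet y).
- opening (a point): Centre of the opening at the level of the collar's top (190 mm above the worktop); axes as the cabinet's.
- cover (a joint): Slide of the aluminium cover along the cabinet's y: 0 shut over the opening, 0.180 m fully open (moved to +y, end stop). Stiff by about 2.5 N, stays where it is left. 138 x 192 mm; its top lies 6 mm above the collar (its two end ribs 9 mm).
- cover_knob (a point): Middle of the black round knob at the centre of the cover, 24 mm in diameter and 34 mm high over the cover; the point is 24 mm over the cover's top, 219 mm above the worktop. Moves with the cover. Axes as the cabinet's.
- rail_mark (a point): Middle mark of the hook rail in the well, axes as the cabinet's: where the hook's seat, at the middle of the tongue's thickness, would be if the hook stood mid-rail. 76 mm below the collar's top, 14 mm (+x) behind the opening's centre line. The hook is clamped fast anywhere up to 26 mm from this mark to either side along y; just where is not measured: look or feel for it.
- hook_top_mark (a point): 36 mm above rail_mark: height of the hook's top. The hook is a flat upright steel tongue, 11 mm wide (y), 3 mm thick (x), 36 mm high above its seat, top edge rounded; the seat is a flat arm 11 mm wide running back (+x) 38 mm from the tongue's foot to an orange clip on the rail. Nothing else stands in the well in front of or beside the tongue.
- thermometer_mid (a point): Centre (half-way up) of the loose blue thermometer, about 90 g, standing on its foot: flat body 10 mm thick (x -6 to +4 mm), 24 mm wide (y), 130 mm high, scale on its front (-x); foot 34 mm wide, 8 mm high, x -29 to +4 mm. z up, +x its back. The top 40 mm is plain and can be gripped across the 24 mm width. It hangs with its back towards the cabinet's +x.
- loop (a point): Middle of the lower edge of the loop on the thermometer's back, 8 mm behind and 3 mm below thermometer_mid, 68 mm below the top. A closed strap open above and below: inside 8 (x) x 15 mm (y), 26 mm high, walls 3 mm (21 mm wide outside). Lowered over the tongue, it rests with this edge on the hook's seat; the thermometer's top is then 8 mm below the collar's top.
- mill: Dark wooden pepper mill, 58 mm in diameter, 170 mm high, loose; leave alone. Origin: centre of its underside.
- kitchen_timer: White kitchen timer, 66 x 66 x 20 mm, loose; leave alone. Origin: centre of its underside.
Things that resemble listed ones, but are neither listed nor needed, are in the scene too. There is more than one size of the part that bears thermometer_mid; the job needs the smallest.

How it is judged:
On the way, in this order (a step that is already met when the one before it is completed fails the run):
1. the cover is slid open to within 10 mm of its stop (value of joint cover above 0.17 m), for 0.2 s.
2. the thermometer hangs on the hook by its loop, let go, with the cover still open (z of loop in the frame of rail_mark between -0.005 and 0.005 m and x of loop in the frame of rail_mark between -0.006 and 0.006 m and y of loop in the frame of rail_mark between -0.031 and 0.031 m and angle between loop's own z axis and vertical below 0.3 rad and contact force between each of the arm, the fingers and thermometer below 0.1 N and value of joint cover above 0.15 m), for 0.2 s.
At the end, for the whole second after the job is handed in: The thermometer hangs on the hook by its loop (loop's lower edge within 5 mm of the seat's height, within 6 mm of the tongue front to back and within 31 mm of the rail's mark sideways, tilted by less than 0.3 rad) and the cover is shut to within 6 mm (z of loop in the frame of rail_mark between -0.005 and 0.005 m and x of loop in the frame of rail_mark between -0.006 and 0.006 m and y of loop in the frame of rail_mark between -0.031 and 0.031 m and angle between loop's own z axis and vertical below 0.3 rad and value of joint cover below 0.006 m); the robot touches nothing.
It fails at once if anything touches the black frame of the opening (over 1 N) (contact force between anything else and frame above 1 N).
It fails at once if the thermometer is pressed against the hook or another part of the cabinet with more than 20 N (contact force between thermometer and cabinet above 20 N).
It fails at once if the pepper mill or the timer is shifted by more than 30 mm (distance of any of mill, kitchen_timer from where it was at the start of the episode above 0.03 m).
It also fails if it takes over 72 s, if anything falls off the work surface, if the arm or the gripper's body presses on something with over 40 N, if the wrist force passes 120 N, or if a joint passes its speed limit or range.

## Robot

A 6-joint arm with a two-finger parallel gripper is mounted at the origin on a cart in front of the work surface, level with it; the furniture and walls round the work are solid. World frame = base frame: x ahead of the robot, y to its left, z up, the work surface at z = 0. Lengths are in m, angles in rad, forces in N, time in s.
With the tool pointing down it reaches from about 0.375 to 0.925 m from the base axis. Payload 5.7 kg.
Tool frame: the origin (TCP) lies midway between the tips of the shut fingers; the grasp point (between the pads) lies 19 mm behind it; z points along the fingers, y is the line along which they close (so a half turn about z gives the same grasp; the last joint's range is limited). The gripper opens to 88 mm and grips with 3 to 60 N. Pads are 20 mm wide; open, the fingers measure 115 mm over their backs; the gripper's body (75 mm by 178 mm) begins 61 mm behind the grasp point.
Start: joints at [-1.341, 0.359, 1.51, -0, 1.272, -0.115], TCP at [0.203, -0.565, 0.192] pointing down, gripper open.
Joint ranges: [-2.97, 2.97], [-1.01, 2.36], [0.21, 2.38], [-0.96, 4.11], [0.2, 2.71], [-2.98, 2.98]. Speed limits (rad/s): [2.39, 2.39, 3.14, 3.14, 3.14, 3.14].

## Interface

Orientations are given as a unit quaternion [x, y, z, w].
In Python, from bench import move_ptp, servo_line, goto_joints, move_gripper, sleep, inverse_kinematics, capture, PlanningError, close_job, spot_in, silhouettes, current_clock, current_joint_pos, current_qvel, current_joint_torque, current_position, current_orientation, current_force, current_torque, current_finger_gap, current_grip_force gives the robot as it stands. Calls block until the motion is done:
- move_ptp(position, orientation): joint-space move of the TCP to a pose.
- servo_line(position, orientation=None, rate=0.15, contact_N=None): straight line of the TCP; orientation=None keeps the orientation; rate is the mean speed in m/s. With contact_N (N) it stops when the force on the tool has changed by that much, and returns True; else False.
- goto_joints(angles): joint-space move.
- move_gripper(opening): finger opening in m; the grip force is fixed at half the most; returns when the fingers have stopped.
- sleep(seconds).
- inverse_kinematics(position, orientation): joint angles nearest the present ones, or None.
- capture(name): name is "scene" or "side" or "wrist"; returns a dict with "image" (384x512x3 uint8, blue, green, red), "range_z" (384x512 float32, m along the optical axis (not along the pixel's ray), 0 where there is no reading), "intrinsics" (3x3 intrinsics, pixels), "k1" (the pictures are not rectified: a ray, as slopes to the right and down, at radius r is drawn at 1 + k1 r^2 times it, then the intrinsics apply), "R" (3x3) and "t" (3): a world point X has camera coordinates R X + t. Camera axes: x right, y down, z forward; pixel columns grow to the right and rows downward; lengths in m; the calibration is good to about 2 mm. A picture is of the moment at which its call begins.
A pose or a line that the arm cannot do raises PlanningError and nothing moves.
- close_job(): hands the job in; it is judged then, once.
Trained networks look in the newest picture that a camera, given by its name, has taken for a name from the list of things; names that differ only in an ending like _2 or _b are one class to them, and where a whole thing is asked for, a point or a joint stands for the part that bears it (a point fixed in the world has none). Each returns a list of dicts, best first, with "conf" (0 to 1); they miss things now and then, are a little off and sometimes report something else, mostly with a low value. They report only what shows in the picture. A call takes as long as a camera call. They do not tell look-alikes from the thing itself.
- spot_in(camera, query): "xy" ([column, row] in pixels, amid what is visible of it).
- silhouettes(camera, query): "region" (384x512 bool, what is visible of it) and "xy" ([column, row] in pixels, amid what is visible of it).
Readings, each from a call of its own:
- current_clock(): time.
- current_joint_pos(): joint angles.
- current_qvel(): joint speeds.
- current_joint_torque(): joint torques, N m.
- current_position(): TCP position.
- current_orientation(): TCP orientation.
- current_force(): force on the tool from outside, world axes, zero at the start.
- current_torque(): the same for the moment, N m.
- current_finger_gap(): finger opening in m.
- current_grip_force(): force on a finger pad.
Only numpy, scipy, OpenCV 4.12 (cv2) and the standard library are available. Lean on these libraries where they do the work, as an engineer would, in place of code of your own. Each camera call takes 0.05 s, during which the arm holds its last target. There are 200 camera calls.

## Working session

There is one attempt and no reset: what is moved stays moved. The work goes in short steps, each a Python script; the robot and the scene stay as the last script left them, time stands still between calls to the robot, and variables do not carry over. Pictures are saved under pics/ and viewed, at most 10 in all, crops included, and the job is handed in when it is done.

```bash
mkdir -p pics; cat > h.py <<'E'
import numpy as np, cv2
from bench import *
def ray(c,u,v):
    K=c["intrinsics"];k=c["k1"]
    d=np.array([(u-K[0,2])/K[0,0],(v-K[1,2])/K[1,1]]);s=d.copy()
    for _ in range(10): s=d/(1+k*(s@s))
    return s
def world(c,u,v,z=None):
    s=ray(c,u,v);r=np.array([s[0],s[1],1.])
    if z is None: z=c["range_z"][int(round(v)),int(round(u))]
    return c["R"].T@(r*z-c["t"])
def onplane(c,u,v,h):
    s=ray(c,u,v);o=-c["R"].T@c["t"];d=c["R"].T@np.array([s[0],s[1],1.]);return o+d*(h-o[2])/d[2]
def cloud(c,mask=None):
    m=(c["range_z"]>0)
    if mask is not None: m&=mask
    v,u=np.nonzero(m);K=c["intrinsics"];k=c["k1"]
    d=np.stack([(u-K[0,2])/K[0,0],(v-K[1,2])/K[1,1]],1);s=d.copy()
    for _ in range(10): s=d/(1+k*(s**2).sum(1,keepdims=True))
    z=c["range_z"][v,u]
    P=np.c_[s*z[:,None],z]
    return (P-c["t"])@c["R"],u,v
def pix(c,X):
    p=c["R"]@np.asarray(X)+c["t"];s=p[:2]/p[2];s=s*(1+c["k1"]*(s@s));K=c["intrinsics"]
    return np.array([K[0,0]*s[0]+K[0,2],K[1,1]*s[1]+K[1,2]])
E
python3 - <<'E'
from h import *
np.set_printoptions(precision=3,suppress=True)
ims=[]
for n in ["scene","side"]:
    c=capture(n);ims.append(c["image"]);print(n,"cam at",-c["R"].T@c["t"],"fwd",c["R"][2])
    for q in ["cabinet","cover_knob","thermometer_mid","mill","kitchen_timer","frame"]:
        for s in silhouettes(n,q):
            P,_,_=cloud(c,s["region"])
            if len(P): print(q,round(s["conf"],2),np.round(s["xy"]),len(P),"med",np.median(P,0),"lo",np.percentile(P,2,axis=0),"hi",np.percentile(P,98,axis=0))
cv2.imwrite("pics/a.png",cv2.resize(np.vstack(ims),(800,600)) if 0 else np.vstack(ims)[:, :])
cv2.imwrite("pics/scene.png",cv2.resize(ims[0],(800,600)));cv2.imwrite("pics/side.png",cv2.resize(ims[1],(800,600)))
E
```

```text
scene cam at [-0.078  0.646  0.895] fwd [ 0.512 -0.582 -0.633]
cabinet 0.92 [216. 194.] 10904 med [0.561 0.069 0.18 ] lo [ 0.524 -0.181  0.019] hi [0.69  0.209 0.2  ]
cabinet 0.64 [239. 154.] 1821 med [ 0.618 -0.052  0.196] lo [ 0.557 -0.154  0.192] hi [0.691 0.033 0.224]
cover_knob 0.96 [236. 156.] 1840 med [ 0.617 -0.051  0.196] lo [ 0.556 -0.154  0.191] hi [0.691 0.033 0.224]
thermometer_mid 0.78 [311. 161.] 490 med [ 0.532 -0.313  0.078] lo [ 0.516 -0.367 -0.001] hi [ 0.579 -0.284  0.176]
thermometer_mid 0.35 [237. 156.] 1725 med [ 0.617 -0.051  0.196] lo [ 0.556 -0.151  0.193] hi [0.687 0.033 0.225]
mill 0.58 [289. 133.] 412 med [ 0.656 -0.354  0.097] lo [ 0.641 -0.375  0.006] hi [ 0.683 -0.343  0.159]
kitchen_timer 0.83 [208. 309.] 639 med [0.398 0.276 0.018] lo [0.365 0.241 0.005] hi [0.435 0.31  0.022]
frame 0.17 [241. 156.] 1815 med [ 0.617 -0.052  0.196] lo [ 0.557 -0.154  0.193] hi [0.691 0.033 0.224]
side cam at [ 0.49  -1.174  0.996] fwd [ 0.047  0.801 -0.597]
cover_knob 0.6 [276. 174.] 2060 med [ 0.626 -0.073  0.197] lo [ 0.56  -0.158  0.193] hi [0.693 0.029 0.226]
thermometer_mid 0.95 [227. 303.] 426 med [ 0.479 -0.389  0.059] lo [ 0.456 -0.403  0.005] hi [ 0.496 -0.372  0.131]
thermometer_mid 0.84 [204. 268.] 823 med [ 0.424 -0.311  0.098] lo [ 0.392 -0.328 -0.   ] hi [ 0.444 -0.192  0.178]
thermometer_mid 0.76 [252. 274.] 857 med [ 0.542 -0.329  0.097] lo [ 0.521 -0.345  0.   ] hi [ 0.574 -0.277  0.178]
mill 0.59 [305. 280.] 921 med [ 0.669 -0.383  0.106] lo [ 0.647 -0.394 -0.001] hi [ 0.727 -0.253  0.163]
mill 0.16 [198. 164.] 273 med [0.406 0.264 0.018] lo [ 0.369  0.232 -0.001] hi [0.441 0.329 0.024]
kitchen_timer 0.69 [200. 164.] 288 med [0.406 0.262 0.017] lo [ 0.37   0.232 -0.002] hi [0.441 0.325 0.024]
frame 0.53 [278. 199.] 167 med [ 0.632 -0.172  0.19 ] lo [ 0.58  -0.18   0.185] hi [ 0.685 -0.154  0.193]
```

View pics/scene.png

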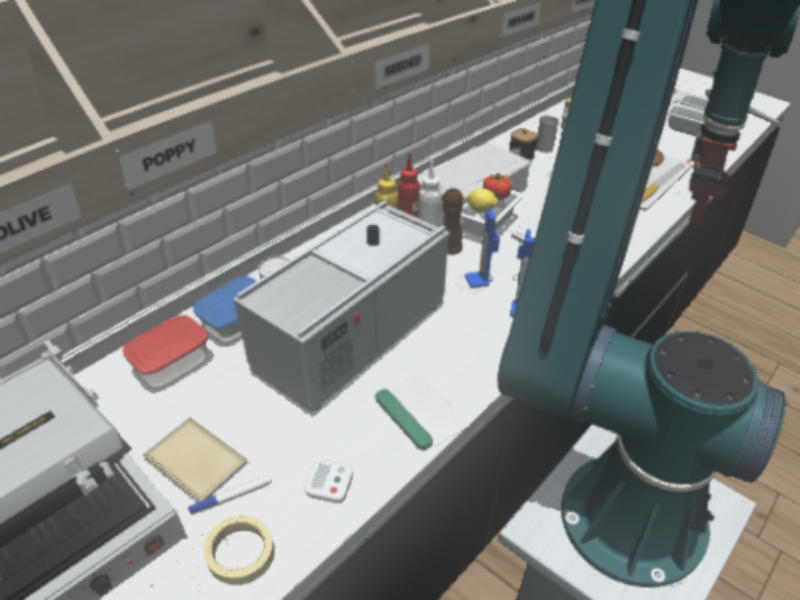

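View pics/side.png

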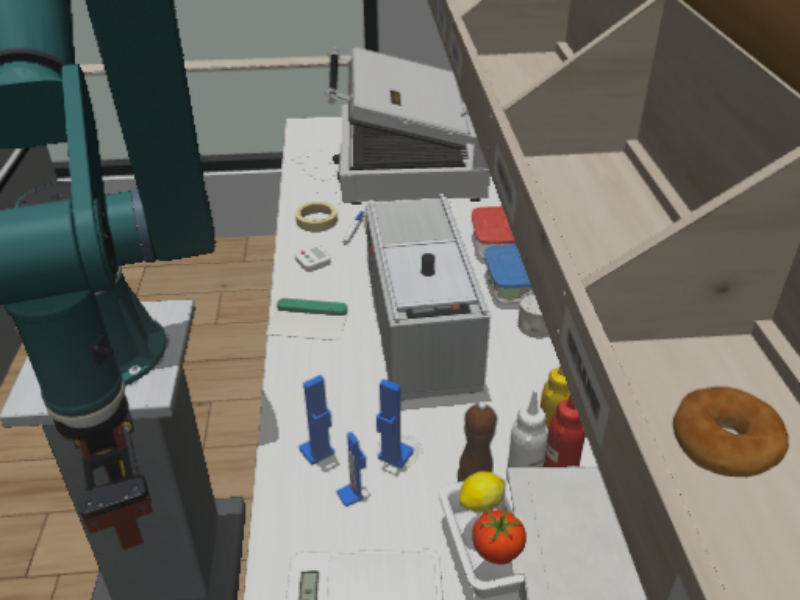

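The side view shows three blue thermometers: two tall ones at about (317,420) and (392,425), and a small one at (352,468), whose top is at 0.131 m. The small one fits the 130 mm description, so I'll use it. The cover is shut with its knob at (428,264), and a shelf overhangs at the back.

```bash
python3 - <<'E'
from h import *
np.set_printoptions(precision=4,suppress=True)
C=[]
for n in ["scene","side"]:
    c=capture(n);P,u,v=cloud(c);C.append(P)
    if n=="side":
        i=c["image"];r=i[250:345,180:290];cv2.imwrite("pics/th.png",cv2.resize(r,(770,600),interpolation=cv2.INTER_CUBIC))
    kn=P[(P[:,2]>.208)&(P[:,2]<.24)&(abs(P[:,0]-.62)<.05)&(abs(P[:,1]+.06)<.06)]
    print(n,"knob",len(kn),np.median(kn,0),kn.min(0),kn.max(0))
    t=P[(P[:,2]>.18)&(P[:,2]<.202)&(P[:,0]>.5)&(P[:,0]<.73)&(abs(P[:,1])<.25)]
    print("top",len(t),cv2.minAreaRect(t[:,:2].astype(np.float32)*1000))
    f=P[(P[:,2]>.195)&(P[:,2]<.2)&(P[:,0]>.5)&(P[:,0]<.73)&(abs(P[:,1])<.25)]
    print("cover",len(f),cv2.minAreaRect(f[:,:2].astype(np.float32)*1000))
    if n=="side":
        s=[s for s in silhouettes("side","thermometer_mid")]
        for q in s:
            T,_,_=cloud(c,q["region"]);print(np.round(q["xy"]),"h",np.percentile(T[:,2],99))
            for a,b in [(.002,.012),(.015,.05),(.05,.09),(.09,.13),(.13,.18)]:
                k=T[(T[:,2]>a)&(T[:,2]<b)]
                if len(k)>8: print("  ",a,b,len(k),np.median(k,0),cv2.minAreaRect(k[:,:2].astype(np.float32)*1000))
P=np.vstack(C)
for a in np.arange(.25,1,.05):
    k=P[(P[:,2]>a)&(P[:,2]<a+.05)&(P[:,0]>.35)&(abs(P[:,1])<.5)]
    if len(k)>5: print("z",round(a,2),len(k),"xmin",np.percentile(k[:,0],1),k[:,0].min(),"y",k[:,1].min(),k[:,1].max())
E
```

```text
scene knob 76 [ 0.6198 -0.0557  0.2247] [ 0.6101 -0.0732  0.2083] [ 0.637  -0.0484  0.2312]
top 5329 ((615.9044799804688, 7.8775787353515625), (173.1372833251953, 402.9335021972656), 2.3436782360076904)
cover 1617 ((619.3695678710938, 7.196197509765625), (157.0517578125, 390.57183837890625), 3.790989398956299)
side knob 90 [ 0.6264 -0.07    0.224 ] [ 0.6158 -0.0772  0.2084] [ 0.6391 -0.0513  0.2334]
top 4561 ((623.2780151367188, 9.734146118164062), (170.73886108398438, 413.3894348144531), 3.213203191757202)
cover 1761 ((623.4993896484375, 6.1555328369140625), (153.7591552734375, 392.6585388183594), 3.182798147201538)
[204. 270.] h 0.17821267915681968
   0.002 0.012 87 [ 0.4108 -0.3009  0.0091] ((433.31353759765625, -271.5621032714844), (102.78923034667969, 55.900577545166016), 52.56364822387695)
   0.015 0.05 122 [ 0.4247 -0.31    0.0324] ((418.64764404296875, -309.4573669433594), (45.31151580810547, 21.17484474182129), 2.584104061126709)
   0.05 0.09 99 [ 0.4219 -0.3132  0.0647] ((428.1495056152344, -311.9536437988281), (31.85157585144043, 30.319482803344727), 32.421207427978516)
  
[... 1976 characters left out ...]
881294 0.49988973101301315
z 0.45 16518 xmin 0.7057814664355705 0.7028746245591942 y -0.49988301824259057 0.49965764253745654
z 0.5 15358 xmin 0.7068103795354164 0.7027324783159408 y -0.4998144376132445 0.4959876673084398
z 0.55 7712 xmin 0.7769835298148817 0.762785635974951 y -0.46016748368713867 0.3969208726770933
z 0.6 5892 xmin 0.8422432498071476 0.825888468856973 y -0.49987430432865326 0.3813382006623751
z 0.65 2763 xmin 0.9041818178882067 0.8935628928104175 y -0.4993880064642345 0.36610356833494684
z 0.7 1928 xmin 0.919934403593239 0.9190682354970087 y -0.499056618393623 -0.2207594791159651
z 0.75 220 xmin 0.9204252940761908 0.9196312259123004 y -0.4705911569489815 -0.39105274864614714
```

View pics/th.png

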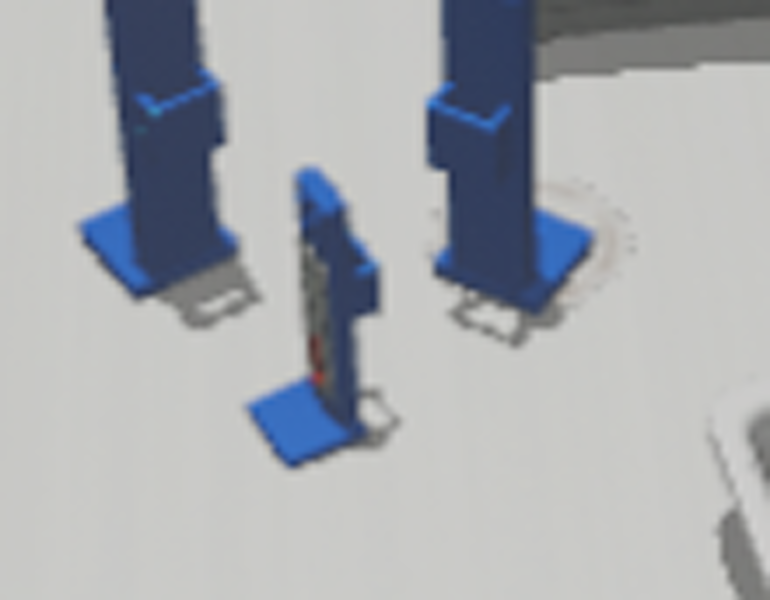

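The crop shows the small thermometer at (320,330). Its scale and foot face left (front), and the loop faces back-right at a yaw of about 29°. Next I'll look at it, and at the cover, from close by with the wrist camera.

```bash
cat >> h.py <<'E'
from scipy.spatial.transform import Rotation as Ro
def down(psi):
    c,s=np.cos(psi),np.sin(psi)
    return Ro.from_matrix(np.array([[c,s,0],[s,-c,0],[0,0,-1]])).as_quat()
np.set_printoptions(precision=4,suppress=True)
E
python3 - <<'E'
from h import *
print(current_clock(),Ro.from_quat(current_orientation()).as_matrix())
for psi in (.5,.5+np.pi,.05,.05+np.pi):
    print(psi,inverse_kinematics([.47,-.38,.33],down(psi)),inverse_kinematics([.62,-.065,.21],down(psi)))
c=capture("wrist");p=current_position();M=Ro.from_quat(current_orientation()).as_matrix()
print("cam in tool",M.T@(-c["R"].T@c["t"]-p),"fwd in tool",M.T@c["R"][2],"K",c["intrinsics"][0])
E
```

```text
0.85 [[ 0.9412  0.338  -0.    ]
 [ 0.338  -0.9412  0.0001]
 [ 0.     -0.0001 -1.    ]]
0.5 [-0.7942  0.2765  1.2939 -0.      1.5712  0.2766] [-0.2152  0.3774  1.4339 -0.      1.3303  0.8556]
3.641592653589793 [-0.7942  0.2765  1.2939 -0.      1.5712 -2.865 ] [-0.2152  0.3774  1.4339 -0.      1.3303 -2.286 ]
0.05 [-0.7942  0.2765  1.2939 -0.      1.5712  0.7266] [-0.2152  0.3774  1.4339 -0.      1.3303  1.3056]
3.191592653589793 [-0.7942  0.2765  1.2939 -0.      1.5712 -2.415 ] [-0.2152  0.3774  1.4339 -0.      1.3303 -1.836 ]
cam in tool [ 0.0743 -0.0001 -0.1934] fwd in tool [-0.2756 -0.0002  0.9613] K [318.217    0.     251.3612]
```

```bash
python3 - <<'E'
from h import *
move_ptp([.40,-.45,.30],down(.5+np.pi-.1))
servo_line([.478,-.386,.26],down(.5+np.pi),rate=.3)
c=capture("wrist");cv2.imwrite("pics/w1.png",c["image"])
for q in silhouettes("wrist","thermometer_mid"):
    T,_,_=cloud(c,q["region"]);print(np.round(q["xy"]),q["conf"],"h",np.percentile(T[:,2],99))
    if len(T)<50: continue
    for a,b in [(.003,.014),(.05,.11),(.124,.136),(.165,.185)]:
        k=T[(T[:,2]>a)&(T[:,2]<b)]
        if len(k)>8: print("  ",a,b,len(k),np.mean(k,0),cv2.minAreaRect(k[:,:2].astype(np.float32)*1000))
print(current_clock())
E
```

```text
[256. 157.] 0.76 h 0.1311206713854452
   0.003 0.014 433 [ 0.4626 -0.389   0.0079] ((465.4967956542969, -387.5401611328125), (32.45809555053711, 33.07025146484375), 25.53907585144043)
   0.05 0.11 209 [ 0.4724 -0.384   0.0832] ((479.8380432128906, -380.07305908203125), (22.997343063354492, 23.653316497802734), 28.165203094482422)
   0.124 0.136 229 [ 0.4753 -0.3823  0.1294] ((475.5726013183594, -382.0649719238281), (10.565382957458496, 23.638315200805664), 23.344064712524414)
[342. 160.] 0.74 h 0.17786857445677423
   0.003 0.014 361 [ 0.3998 -0.2968  0.0103] ((410.974853515625, -292.2784423828125), (42.30106735229492, 44.830963134765625), 30.498884201049805)
   0.05 0.11 402 [ 0.4222 -0.3159  0.0919] ((423.19842529296875, -312.16998291015625), (29.71652603149414, 28.08100128173828), 30.416013717651367)
   0.124 0.136 111 [ 0.4207 -0.311   0.1302] ((421.6915588378906, -310.23492431640625), (33.030887603759766, 9.697463989257812), 12.053839683532715)
   0.165 0.185 654 [ 0.4205 -0.3065  0.1752] ((420.4462585449219, -304.88604736328125), (31.97551727294922, 13.895895957946777), 30.04235076904297)
[276. 240.] 0.6 h 0.17769389130467403
   0.003 0.014 254 [ 0.5335 -0.3095  0.0099] ((544.6082763671875, -310.8154602050781), (43.774932861328125, 46.003395080566406), 55.04505920410156)
   0.05 0.11 359 [ 0.5256 -0.3314  0.095 ] ((529.76171875, -329.23358154296875), (26.27132225036621, 29.381851196289062), 55.3233757019043)
   0.124 0.136 131 [ 0.5315 -0.3269  0.1301] ((531.7460327148438, -326.4480895996094), (8.844291687011719, 32.467254638671875), 40.65589904785156)
   0.165 0.185 554 [ 0.5347 -0.3244  0.1746] ((536.228515625, -323.1326904296875), (14.467554092407227, 32.50649642944336), 55.465457916259766)
3.9
```

View pics/w1.png

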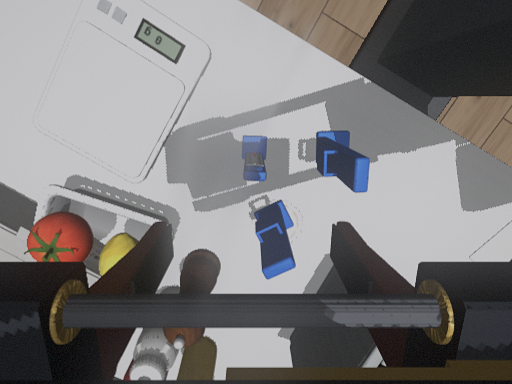

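The wrist view puts the small thermometer at (255,157), with tall ones at (342,160) and (276,240). Its top measures 10.6x23.6 mm at (0.4755,-0.382), yaw about 25°. Next I'll check the knob from above and then open the cover.

```bash
python3 - <<'E'
from h import *
servo_line([.478,-.386,.30],rate=.3)
move_ptp([.58,-.07,.30],down(.05+np.pi))
c=capture("wrist");cv2.imwrite("pics/w2.png",c["image"])
P,u,v=cloud(c)
k=P[(P[:,2]>.2265)&(P[:,2]<.236)&(abs(P[:,0]-.626)<.04)&(abs(P[:,1]+.063)<.04)]
(cx,cy),r=cv2.minEnclosingCircle(k[:,:2].astype(np.float32)*1000);print("knob top",len(k),k.mean(0),cx,cy,r)
f=P[(P[:,2]>.193)&(P[:,2]<.203)&(P[:,0]>.5)&(P[:,0]<.73)&(P[:,1]<.06)]
print("cover",cv2.minAreaRect(f[:,:2].astype(np.float32)*1000),np.median(f[:,2]))
print(current_clock(),current_position(), current_force())
E
```

```text
knob top 505 [ 0.6225 -0.0624  0.2293] 623.1565551757812 -62.45405197143555 11.899252891540527
cover ((623.1777954101562, -62.09051513671875), (153.18536376953125, 252.9828643798828), 3.2053496837615967) 0.19614533425164016
5.4917 [ 0.5798 -0.0711  0.2996] [ 1.1044 -0.0456  0.2803]
```

View pics/w2.png

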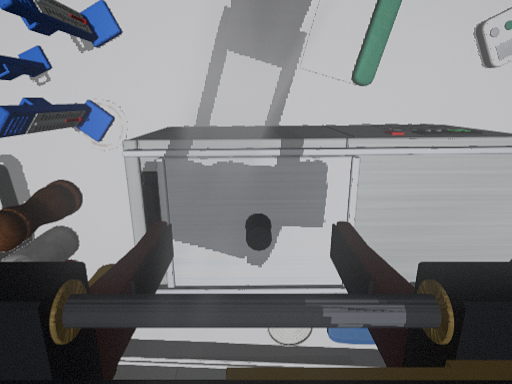

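The knob is at (258,230) in the picture, at (0.623,-0.0625) with a radius of 11.9 mm, which matches the description. Yaw is about 3.1°. I'll grip it and slide.

```bash
python3 - <<'E'
from h import *
yaw=.055;q=down(yaw+np.pi);k=np.array([.623,-.0625,.206]);d=np.array([-np.sin(yaw),np.cos(yaw),0])
move_ptp(k+[0,0,.05],q)
print(servo_line(k,q,rate=.1,contact_N=8),current_position())
move_gripper(.015);print("gap",current_finger_gap(),current_grip_force())
c=capture("wrist");P,u,v=cloud(c)
kk=P[(P[:,2]>.2265)&(P[:,2]<.236)&(abs(P[:,0]-.626)<.04)&(abs(P[:,1]+.063)<.03)]
M=Ro.from_quat(current_orientation()).as_matrix();p=current_position()
if len(kk): L=(kk-p)@M;print("knob in tool",len(kk),L.min(0),L.max(0))
s=p.copy()
print(servo_line(s+d*.178,q,rate=.12,contact_N=25),current_position()-s,current_force(),current_clock())
E
```

```text
False [ 0.6233 -0.0627  0.2069]
gap 0.014823860562250615 0.0
knob in tool 965 [-0.0122 -0.0079 -0.0252] [ 0.0112  0.0083 -0.0205]
False [-0.0097  0.177  -0.0001] [-0.4763 -0.2728  0.2759] 9.375
```

The gap reached the commanded value with no grip force, so the knob may not have been held. I'll look.

```bash
python3 - <<'E'
from h import *
c=capture("side");cv2.imwrite("pics/s2.png",cv2.resize(c["image"][100:230,190:360],(785,600),interpolation=cv2.INTER_CUBIC))
print(current_finger_gap(),current_position(),current_grip_force())
P,u,v=cloud(c)
f=P[(P[:,2]>.193)&(P[:,2]<.198)&(P[:,0]>.5)&(P[:,0]<.73)&(abs(P[:,1])<.25)];print(f.min(0),f.max(0))
E
```

```text
0.014789989915144842 [0.6133 0.1145 0.206 ] 0.0
[ 0.5371 -0.1941  0.193 ] [0.7071 0.2026 0.198 ]
```

View pics/s2.png

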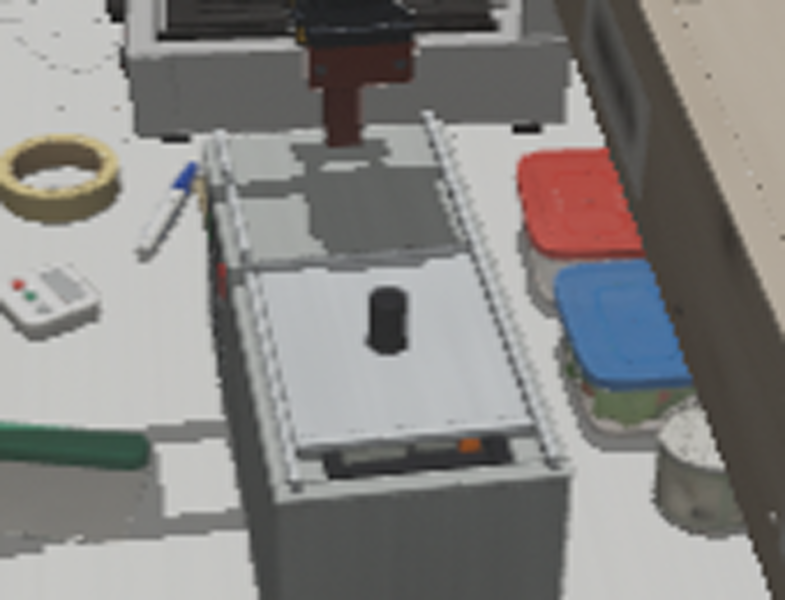

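```bash
python3 - <<'E'
from h import *
c=capture("side")
for z in (.206,.24,.27,.3): print(z,pix(c,[.6133,.1145,z]))
print(pix(c,[.623,-.0625,.229]))
for n in (264,265):
  for r in (118,124,128,130): print(n,r,world(c,n,r))
print(current_joint_pos(),current_torque(),current_force())
E
```

```text
0.206 [262.7667 137.9174]
0.24 [262.7936 128.2648]
0.27 [262.8183 119.5229]
0.3 [262.844  110.5611]
[272.3248 164.1175]
264 118 [0.6093 0.0377 0.3179]
264 124 [0.615  0.0951 0.2657]
264 128 [0.6154 0.0984 0.2502]
264 130 [0.6156 0.1003 0.2421]
265 118 [0.612  0.037  0.3182]
265 124 [0.6185 0.1008 0.2622]
265 128 [0.6183 0.0978 0.2503]
265 130 [0.6182 0.0959 0.2446]
[ 0.0741  0.3814  1.4379 -0.0002  1.3224 -1.5508] [ 0.0501 -0.1957 -0.0568] [ 0.2363  0.4482 -0.9462]
```

```bash
python3 - <<'E'
from h import *
c=capture("side");P,u,v=cloud(c)
m=(abs(P[:,0]-.613)<.03)&(P[:,1]>.06)&(P[:,1]<.16)&(P[:,2]>.203)
for z in np.arange(.2,.29,.006):
    k=P[m&(P[:,2]>=z)&(P[:,2]<z+.006)]
    print(round(z,3),len(k),k.min(0) if len(k) else "",k.max(0) if len(k) else "")
c=capture("wrist");P,u,v=cloud(c);M=Ro.from_quat(current_orientation()).as_matrix();L=(P-current_position())@M
k=L[(abs(L[:,0])<.025)&(abs(L[:,1])<.06)&(L[:,2]<-.004)]
for z in np.arange(-.08,0,.008):
    a=k[(k[:,2]>=z)&(k[:,2]<z+.008)];print("tool z",round(z,3),len(a),a.min(0) if len(a) else "",a.max(0) if len(a) else "")
cv2.imwrite("pics/w3.png",c["image"])
E
```

```text
0.2 0  
0.206 0  
0.212 0  
0.218 0  
0.224 0  
0.23 0  
0.236 9 [0.6054 0.0957 0.2376] [0.6245 0.1213 0.2419]
0.242 17 [0.6055 0.0943 0.2421] [0.6274 0.1258 0.247 ]
0.248 15 [0.6054 0.0945 0.2488] [0.6275 0.1206 0.2532]
0.254 16 [0.6053 0.0958 0.2542] [0.6279 0.1267 0.2596]
0.26 18 [0.6055 0.0909 0.2605] [0.6275 0.1216 0.2658]
0.266 10 [0.6063 0.095  0.2662] [0.6277 0.1032 0.2719]
0.272 12 [0.606  0.0915 0.2722] [0.624  0.1017 0.2779]
0.278 12 [0.6063 0.0882 0.278 ] [0.6267 0.098  0.2831]
0.284 2 [0.6057 0.0912 0.2847] [0.6116 0.0915 0.2852]
tool z -0.08 468 [-0.0038 -0.019  -0.08  ] [ 0.0133  0.0188 -0.0721]
tool z -0.072 485 [-0.0092 -0.0185 -0.072 ] [ 0.0133  0.0181 -0.064 ]
tool z -0.064 376 [-0.0086 -0.0174 -0.064 ] [ 0.0132  0.017  -0.056 ]
tool z -0.056 333 [-0.0063 -0.0166 -0.056 ] [ 0.0132  0.0162 -0.048 ]
tool z -0.048 298 [-0.0089 -0.0166 -0.048 ] [ 0.0131  0.0161 -0.04  ]
tool z -0.04 215 [-0.0083 -0.0165 -0.04  ] [ 0.013   0.016  -0.0321]
tool z -0.032 26 [-0.0074 -0.0156 -0.032 ] [ 0.0125  0.0153 -0.0308]
tool z -0.024 0  
tool z -0.016 0  
tool z -0.008 0
```

View pics/w3.png

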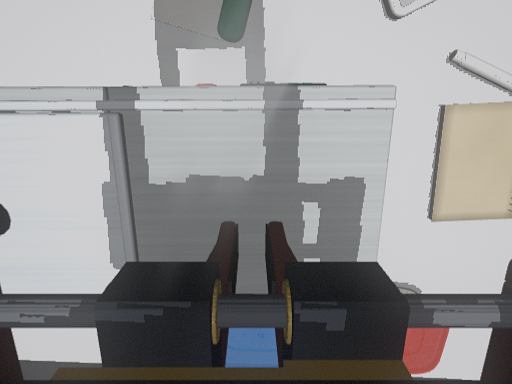

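The wrist view shows the closed fingertips at (228,225) and (275,225), ending about 31 mm behind the reported TCP. The side camera agrees. So the real tips are 31 mm short of the stated TCP, and I'll correct for that in z.

```bash
cat >> h.py <<'E'
TT=np.array([0,0,-.031])   # real finger tips are 31 mm short of the reported TCP
yaw=.055;qc=down(yaw+np.pi);dy=np.array([-np.sin(yaw),np.cos(yaw),0]);dx=np.array([np.cos(yaw),np.sin(yaw),0])
def tip(): return current_position()-TT
def line(p,q=None,**k): return servo_line(np.asarray(p)+TT,q,**k)
def ptp(p,q): return move_ptp(np.asarray(p)+TT,q)
E
python3 - <<'E'
from h import *
k=np.array([.623,-.0625,.206])
line(tip()+[0,0,.03],rate=.3);move_gripper(.06)
ptp(k+[0,0,.045],qc)
print(line(k,qc,rate=.1,contact_N=8),tip())
move_gripper(.015);print("gap",current_finger_gap(),current_grip_force())
c=capture("wrist");P,u,v=cloud(c)
kk=P[(P[:,2]>.2265)&(P[:,2]<.236)&(abs(P[:,0]-.626)<.04)&(abs(P[:,1]+.063)<.03)]
M=Ro.from_quat(current_orientation()).as_matrix()
if len(kk): L=(kk-tip())@M;print("knob in tool",len(kk),L.min(0),L.max(0))
if current_finger_gap()>.02:
    s=tip()
    print(line(s+dy*.178,qc,rate=.12,contact_N=25),tip()-s,current_force(),current_finger_gap())
print(current_clock())
E
```

```text
False [ 0.6232 -0.0618  0.2062]
gap 0.02348483783267809 30.000371485948563
knob in tool 2145 [-0.0126 -0.0211 -0.0298] [ 0.0131  0.0209 -0.0203]
True [-0.0098  0.1649 -0.    ] [ 0.1442 -2.3001  3.0644] 0.023118103814883207
14.0
```

```bash
python3 - <<'E'
from h import *
s=tip();t=np.array([.6232,-.0618,.2062])+dy*.181;print(s,t)
print(line([t[0],t[1],s[2]],qc,rate=.05,contact_N=25),tip()-s,current_force(),current_finger_gap())
c=capture("side");P,u,v=cloud(c)
k=P[(P[:,2]>.193)&(P[:,2]<.1985)&(P[:,0]>.56)&(P[:,0]<.68)&(abs(P[:,1])<.25)]
h,e=np.histogram(k[:,1],bins=np.arange(-.2,.22,.02));print(h)
print(current_clock())
E
```

```text
[0.6133 0.1024 0.2062] [0.6133 0.1189 0.2062]
True [-0.     -0.0003 -0.0001] [-0.8033 -1.9704  4.0564] 0.02343378568273201
[  3   5   2   2   0   2   2   1   1   0  92 125 132 114 114  99  91  80
  77  28]
14.3
```

Motion now stops at once, so the end stop is reached. The cover started about 15 mm open, and the orange clip was visible beyond its edge at (470,445) in the second side crop. The opening centre is therefore the knob minus 0.18 m, (0.623,-0.077). I'll let go and look for the hook.

```bash
python3 - <<'E'
from h import *
move_gripper(.045);line(tip()+[0,0,.04],rate=.2)
o=np.array([.6232,-.0773,.19])
ptp([.605,-.077,.245],qc);move_gripper(.088)
M=Ro.from_quat(current_orientation()).as_matrix()
c=capture("wrist");cv2.imwrite("pics/w4.png",c["image"][100:300,120:390].repeat(3,0).repeat(3,1)[:600,:800])
P,u,v=cloud(c);B=np.stack([dx,dy,[0,0,1]],1);L=(P-o)@B
top=L[(abs(L[:,2])<.004)&(abs(L[:,0])<.09)&(abs(L[:,1])<.13)]
ins=L[(L[:,2]<-.02)&(abs(L[:,0])<.06)&(abs(L[:,1])<.11)];print("seen below: x",np.percentile(ins[:,0],[1,99]),"y",np.percentile(ins[:,1],[1,99]))
k=L[(L[:,2]<-.035)&(L[:,2]>-.085)&(L[:,0]>-.02)&(L[:,0]<.06)&(abs(L[:,1])<.07)]
for a in np.arange(-.085,-.034,.006):
    j=k[(k[:,2]>=a)&(k[:,2]<a+.006)]
    if len(j): print("z",round(a,3),len(j),"x",np.percentile(j[:,0],[3,50,97]),"y",np.percentile(j[:,1],[3,50,97]))
print(current_clock(),pix(c,o-[0,0,.04]+.014*dx),np.linalg.norm(0))
E
```

```text
seen below: x [-0.0232  0.0588] y [-0.0986  0.0987]
z -0.085 42 x [0.0137 0.0494 0.0499] y [-0.0359 -0.0019  0.0506]
z -0.079 1131 x [0.0329 0.0507 0.0554] y [-0.0652  0.0026  0.0651]
z -0.073 216 x [0.0137 0.0521 0.0582] y [-0.0301  0.0046  0.0429]
z -0.067 25 x [0.0133 0.0138 0.0142] y [-0.0003  0.0044  0.01  ]
z -0.061 30 x [0.0133 0.0138 0.0143] y [-0.0003  0.0044  0.0099]
z -0.055 28 x [0.0134 0.0137 0.014 ] y [-0.0002  0.0052  0.0097]
z -0.049 28 x [0.0133 0.0138 0.0142] y [-0.0002  0.0043  0.0096]
z -0.043 54 x [0.0135 0.0146 0.0165] y [-0.0002  0.0046  0.0095]
16.8167 [250.1952 228.6572] 0.0
```

View pics/w4.png

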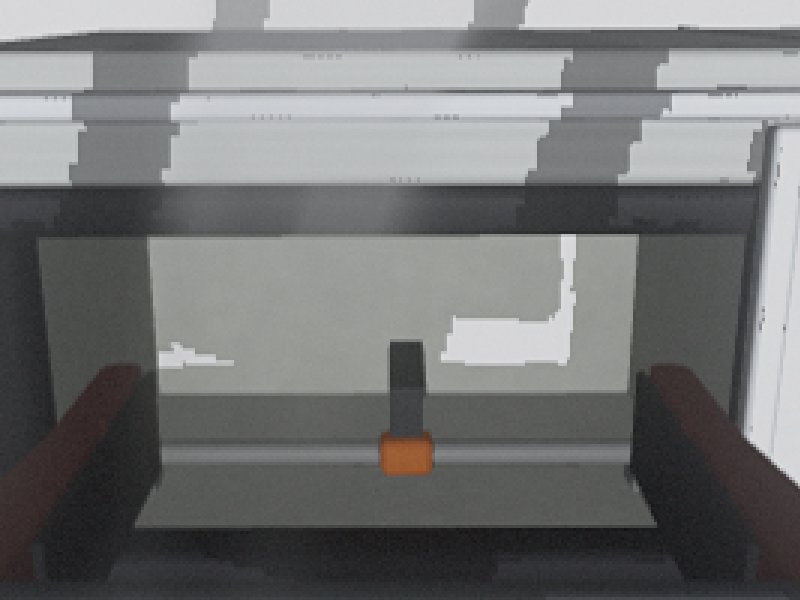

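The hook's tongue is clear at crop (406,365) with its orange clip at (406,455). It stands at cabinet offset x=+15 mm, y=+4.7 mm from the opening centre. Next I'll fetch the thermometer.

```bash
python3 - <<'E'
from h import *
q=down(.436+np.pi);b=np.array([.4755,-.382,.101])
line(tip()+[0,0,.03],rate=.2)
ptp(b+[0,0,.12],q);move_gripper(.06)
print(line(b+[0,0,.045],q,rate=.15),line(b,q,rate=.08,contact_N=6),tip())
move_gripper(.01);print("gap",current_finger_gap(),current_grip_force())
line(tip()+[0,0,.03],rate=.05);print(current_finger_gap())
line(tip()+[0,0,.15],rate=.25)
M=Ro.from_quat(current_orientation()).as_matrix()
c=capture("wrist");P,u,v=cloud(c);L=(P-tip())@M
k=L[(L[:,2]>-.04)&(L[:,2]<.13)&(abs(L[:,1])<.025)&(abs(L[:,0])<.06)]
for a in np.arange(-.04,.12,.01):
    j=k[(k[:,2]>=a)&(k[:,2]<a+.01)]
    if len(j): print("z",round(a,3),len(j),"x",np.percentile(j[:,0],[3,50,97]),"y",np.percentile(j[:,1],[3,50,97]))
print(current_clock(),current_finger_gap(),current_force(),tip())
cv2.imwrite("pics/w5.png",c["image"])
E
```

```text
False False [ 0.4757 -0.3821  0.101 ]
gap 0.02387915985865955 29.992348551750183
0.02341016652765689
z -0.04 879 x [-0.0055  0.0107  0.0126] y [-0.0207 -0.0005  0.0202]
z -0.03 1498 x [-0.0053  0.0033  0.0125] y [-0.0187 -0.0005  0.018 ]
z -0.02 734 x [0.0028 0.0043 0.0126] y [-0.0196 -0.0005  0.0191]
z -0.01 584 x [0.0028 0.0041 0.0126] y [-0.0192  0.      0.0188]
z 0.0 343 x [0.0029 0.0042 0.0055] y [-0.0112 -0.0005  0.0104]
z 0.01 232 x [0.0027 0.0043 0.0057] y [-0.0115 -0.0005  0.0106]
z 0.02 216 x [0.0029 0.0044 0.0057] y [-0.0114  0.0001  0.0106]
z 0.03 175 x [0.0029 0.0044 0.0058] y [-0.0115 -0.0006  0.0106]
z 0.04 160 x [0.0028 0.0044 0.0059] y [-0.0115 -0.0002  0.0106]
z 0.05 140 x [0.0031 0.0046 0.0062] y [-0.0115 -0.0006  0.0102]
z 0.06 119 x [0.0031 0.0046 0.0061] y [-0.0113 -0.0006  0.0107]
z 0.07 105 x [0.003  0.0046 0.007 ] y [-0.0117 -0.0006  0.0103]
z 0.08 78 x [0.003  0.0038 0.0045] y [-0.0117 -0.0002  0.0105]
z 0.09 1299 x [-0.0014  0.0149  0.0267] y [-0.0165 -0.0006  0.0153]
22.5667 0.023720143162315896 [-0.0895 -0.1238 -1.0286] [ 0.4744 -0.3809  0.2789]
```

View pics/w5.png

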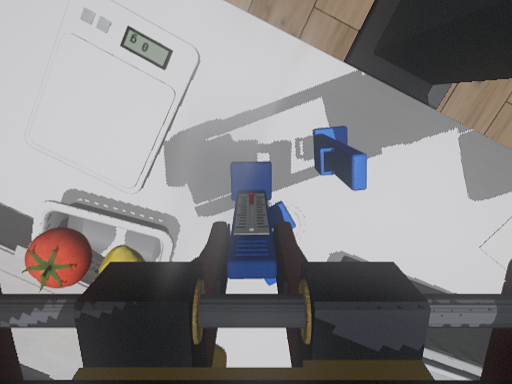

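The thermometer is held upright and centred, with its front facing the camera at (252,215). I'll check its yaw in the grip, then carry it over the opening.

```bash
cat >> h.py <<'E'
def held(c):
    M=Ro.from_quat(current_orientation()).as_matrix();P,u,v=cloud(c);L=(P-tip())@M
    k=L[(L[:,2]>.0)&(L[:,2]<.075)&(abs(L[:,1])<.013)&(abs(L[:,0])<.012)]
    A=np.c_[np.ones(len(k)),k[:,1],k[:,2]];s=np.linalg.lstsq(A,k[:,0],rcond=None)[0]
    return s,(np.percentile(k[:,1],2)+np.percentile(k[:,1],98))/2
E
python3 - <<'E'
from h import *
o=np.array([.6232,-.0773,.19])
line(tip()+[0,0,.045],rate=.25)
s,yc=held(capture("wrist"));print("front x0, dyaw slope, tilt slope",s,"yc",yc)
hk=o+.0152*dx+.0047*dy
t=hk-.0097*dx+.0005*dy;t[2]=.315
ptp(t-.03*dx+[0,0,.005],qc)
line(t,qc,rate=.1)
s,yc=held(capture("wrist"));print("front",s,"yc",yc,current_clock(),tip()-t,current_finger_gap())
E
```

```text
front x0, dyaw slope, tilt slope [0.0041 0.0111 0.0074] yc -0.0007378572268730982
front [0.004  0.0106 0.0091] yc -0.0004600053812927451 24.7 [-0.0004 -0.0005 -0.0003] 0.023530630394668482
```

```bash
python3 - <<'E'
from h import *
o=np.array([.6232,-.0773,.19]);t=o+.0055*dx+.0052*dy
t[2]=.198;print(line(t,qc,rate=.12),tip()-t,current_force())
f0=current_force()
t[2]=.153;print(line(t,qc,rate=.025,contact_N=4),tip()-t,current_force()-f0)
print(held(capture("wrist")),current_clock(),current_finger_gap())
E
```

```text
False [ 0.0007 -0.0002  0.0009] [ 0.2764  0.3654 -0.5312]
False [ 0.0001 -0.      0.0001] [-0.1221 -0.5572  0.0446]
(array([0.0044, 0.0144, 0.0086]), np.float64(-0.00021788274952996324)) 27.825 0.02379352202400822
```

It reached the nominal seat height without contact. I'll feel for the seat and then test sideways play.

```bash
python3 - <<'E'
from h import *
f0=current_force();z0=tip()
print(line(z0-[0,0,.006],qc,rate=.015,contact_N=3),tip()-z0,current_force()-f0)
print(held(capture("wrist")),current_clock(),current_finger_gap())
E
```

```text
True [-0.     -0.     -0.0002] [-0.7156 -0.6147  4.6606]
(array([0.0044, 0.0083, 0.007 ]), np.float64(-0.00029878661847016104)) 28.0833 0.02380200649019355
```

There is contact exactly at the seat height. I'll release, withdraw and check.

```bash
python3 - <<'E'
from h import *
o=np.array([.6232,-.0773,.19]);B=np.stack([dx,dy,[0,0,1]],1)
move_gripper(.05);p=tip();line(p+[0,0,.03],qc,rate=.06);line(p+[0,0,.095],qc,rate=.15)
c=capture("wrist");P,u,v=cloud(c);L=(P-o)@B
k=L[(L[:,2]<.01)&(L[:,2]>-.13)&(L[:,0]>-.02)&(L[:,0]<.016)&(abs(L[:,1]-.005)<.03)]
for a in np.arange(-.13,.01,.01):
    j=k[(k[:,2]>=a)&(k[:,2]<a+.01)]
    if len(j): print("z",round(a,3),len(j),"x",np.percentile(j[:,0],[3,50,97]),"y",np.percentile(j[:,1],[3,50,97]))
print("top",k[:,2].max(),current_clock(),tip())
cv2.imwrite("pics/w6.png",c["image"])
E
```

```text
z -0.13 1 x [0.0141 0.0141 0.0141] y [-0.0086 -0.0086 -0.0086]
z -0.12 22 x [0.007  0.0083 0.0092] y [-0.005   0.0039  0.0139]
z -0.11 4 x [0.0052 0.0073 0.0091] y [0.0051 0.0092 0.0153]
z -0.1 18 x [0.0036 0.0047 0.0067] y [-0.003   0.0065  0.0151]
z -0.09 11 x [0.003  0.0032 0.0043] y [-0.0054  0.0021  0.0144]
z -0.08 16 x [0.0008 0.002  0.0034] y [-0.0042  0.0055  0.016 ]
z -0.07 20 x [-0.0011  0.0005  0.0009] y [-0.0037  0.005   0.0137]
z -0.06 47 x [-0.0026 -0.0004  0.0154] y [-0.0048  0.005   0.0148]
z -0.05 89 x [-0.0038  0.0136  0.0155] y [-0.0037  0.0051  0.0145]
z -0.04 43 x [-0.0055 -0.005   0.0159] y [-0.0049  0.0042  0.0138]
z -0.03 28 x [-0.0073 -0.007  -0.0054] y [-0.0052  0.0047  0.0149]
z -0.02 422 x [-0.008  -0.0041  0.0007] y [-0.0062  0.0051  0.0157]
z -0.01 5 x [-0.002  -0.0006  0.0001] y [0.0028 0.0044 0.0145]
top -0.009179919025736977 29.975 [ 0.6267 -0.0714  0.2454]
```

View pics/w6.png

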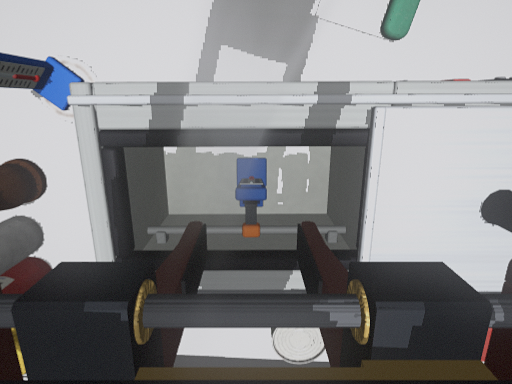

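It hangs by the loop in front of the hook at (250,185) in the picture. The tilt is about 0.17 rad and the top is about 9 mm below the collar. Now I'll close the cover.

```bash
python3 - <<'E'
from h import *
k=np.array([.6133,.1024,.206])
line(tip()+[0,0,.03],rate=.2);move_gripper(.06)
ptp(k+[0,0,.06],qc)
print(line(k,qc,rate=.1,contact_N=8),tip())
move_gripper(.015);g=current_finger_gap();print("gap",g,current_grip_force())
if g>.02:
    s=tip();print(line(s-dy*.183,qc,rate=.1,contact_N=25),(tip()-s)@dy,current_force())
    move_gripper(.05);line(tip()+[0,0,.06],rate=.15)
    c=capture("wrist");P,u,v=cloud(c)
    kk=P[(P[:,2]>.2265)&(P[:,2]<.236)&(abs(P[:,0]-.626)<.03)&(abs(P[:,1]+.075)<.03)]
    print("knob",cv2.minEnclosingCircle(kk[:,:2].astype(np.float32)*1000))
    print(current_clock())
    c=capture("side");cv2.imwrite("pics/s3.png",cv2.resize(c["image"][100:330,150:340],(496,600),interpolation=cv2.INTER_CUBIC))
E
```

```text
False [0.6138 0.102  0.2064]
gap 0.02329535927629383 30.00007943250239
False -0.1797136178104106 [ 4.2559 15.0665  1.7148]
knob ((624.2223510742188, -77.14269256591797), 12.039886474609375)
36.0083
```

```bash
python3 - <<'E'
from h import *
print(current_force(),current_finger_gap(),tip());sleep(.3);print(close_job())
E
```

```text
[-0.1427 -0.1976 -0.046 ] 0.04946226319222314 [ 0.6222 -0.0802  0.2647]
the job is handed in; nothing more can be done
None
```

The blue thermometer hangs on the hook by its loop, tilted about 0.17 rad when last seen before closing; the cover is slid shut to its stop, and I handed the job in at about 36 s of the 72 s, with no verdict shown.

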